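Line up turned spacer rings by diameter beside the lathe chuck

ROBOT

A 6-joint arm with a two-finger parallel gripper is mounted at the origin on the work surface. World frame = base frame: x ahead of the robot, y to its left, z up, the work surface at z = 0. Lengths are in m, angles in rad, forces in N, time in s.
With the tool pointing down it reaches from about 0.325 to 0.775 m from the base axis. Payload 5.5 kg.
Tool frame: the origin (TCP) lies between the finger pads; the fingertips stand 8 mm ahead of it and the grasp point (between the pads) lies 11 mm behind it (tcp_to_tips is the distance from the TCP to the fingertips, in m); z points along the fingers, y is the line along which they close (so a half turn about z gives the same grasp; the last joint's range is limited). The gripper opens to 88 mm and grips with 3 to 60 N. Pads are 20 mm wide; open, the fingers measure 115 mm over their backs; the gripper's body (75 mm by 178 mm) begins 61 mm behind the grasp point.
Start: joints at [-1.342, 0.091, 1.231, -0, 1.82, -0.057], TCP at [0.169, -0.576, 0.231] pointing down, gripper open.
Joint ranges: [-2.87, 2.87], [-0.86, 2.18], [0.17, 2.46], [-1.51, 4.65], [0.06, 2.69], [-2.65, 2.65]. Speed limits (rad/s): [2.57, 2.57, 3.01, 3.14, 3.14, 3.14].

INTERFACE

Orientations are given as a unit quaternion [w, x, y, z].
In Python, from bench import * gives the robot as it stands. Calls block until the motion is done:
- move_to(position, orientation): joint-space move of the TCP to a pose.
- move_l(position, speed=0.15, orientation=None): straight line of the TCP; orientation=None keeps the orientation; speed is the mean speed in m/s.
- movej(angles): joint-space move.
- gripper_open() and close(): open the fingers fully, or close them until they stop; the grip force is fixed at half the most.
- hold(seconds).
- inverse_kinematics(position, orientation): joint angles nearest the present ones, or None.
- state(): the state.
- get_image(name): name is "scene" or "top" or "wrist"; returns a dict with "frame" (420x560x3 uint8, blue, green, red), "depth" (420x560 float32, m along the optical axis (not along the pixel's ray), 0 where there is no reading), "camera_matrix" (3x3 intrinsics, pixels), "view" (4x4, takes a point from world to camera coordinates). Camera axes: x right, y up, looking along -z (the intrinsics and any distortion apply to the point x, -y, -z); pixel columns grow to the right and rows downward; lengths in m; the calibration is good to about 2 mm. A picture is of the moment at which its call begins.
A pose or a line that the arm cannot do raises IKError and nothing moves.
- job_done(): hands the job in; it is judged then, once.
The state is a dict: "time": time; "joint_pos": joint angles; "dq": joint speeds; "joint_torque": joint torques, N m; "ee_pos": TCP position; "ee_rot": TCP orientation; "ft_force": force on the tool from outside, world axes, zero at the start; "moment": the same for the moment, N m; "finger_gap": finger opening in m; "finger_force": force on a finger pad.
Only numpy, scipy, OpenCV 4.12 (cv2) and the standard library are available. Lean on these libraries where they do the work, as an engineer would, in place of code of your own. Each camera call takes 0.05 s, during which the arm holds its last target. There are 200 camera calls.

TASK

Line up the four turned steel rings on the black rubber pads in order of outer diameter, one standing upright in the middle of each pad: the widest on the pad nearest the lathe chuck, then narrower and narrower, with the narrowest on the pad nearest the oil bottle. Their heights do not follow this order, so go by the diameter; leave the oil bottle where it stands.

Things in the scene. Friction and masses are not known exactly. Their poses are not given: they have to be found in the camera images.
- ring_a_mid (a point): Second widest of four loose turned steel spacer rings: outer diameter 48 mm, height 40 mm, bore 26 mm right through, about 0.40 kg. It starts standing upright on the bench, bore up. The point is its centre, half-way up on the axis; z is the axis of the ring, its turn about z means nothing.
- ring_b_mid (a point): Narrowest of four loose turned steel spacer rings: outer diameter 26 mm, height 44 mm, bore 12 mm right through, about 0.14 kg. It starts standing upright on the bench, bore up. The point is its centre, half-way up on the axis; z is the axis of the ring, its turn about z means nothing.
- ring_c_mid (a point): Widest of four loose turned steel spacer rings: outer diameter 59 mm, height 48 mm, bore 36 mm right through, about 0.65 kg. It starts standing upright on the bench, bore up. The point is its centre, half-way up on the axis; z is the axis of the ring, its turn about z means nothing.
- ring_d_mid (a point): Second narrowest of four loose turned steel spacer rings: outer diameter 37 mm, height 56 mm, bore 18 mm right through, about 0.36 kg. It starts standing upright on the bench, bore up. The point is its centre, half-way up on the axis; z is the axis of the ring, its turn about z means nothing.
- pad_a: Black rubber disc, 68 mm across and 3 mm thick, fixed on a flat aluminium plate 6 mm thick (84 mm by 380 mm) with three more like it in a straight row, 90 mm from centre to centre: an end pad. Origin at the centre of its underside, so its top is 3 mm higher (9 mm above the bench); z is up; y runs along the row, from pad_d towards pad_a.
- pad_b: Black rubber disc, 68 mm across and 3 mm thick, fixed on a flat aluminium plate 6 mm thick (84 mm by 380 mm) with three more like it in a straight row, 90 mm from centre to centre: an inner pad, next to pad_a. Origin at the centre of its underside, so its top is 3 mm higher (9 mm above the bench); z is up; y runs along the row, from pad_d towards pad_a.
- pad_c: Black rubber disc, 68 mm across and 3 mm thick, fixed on a flat aluminium plate 6 mm thick (84 mm by 380 mm) with three more like it in a straight row, 90 mm from centre to centre: an inner pad, next to pad_d. Origin at the centre of its underside, so its top is 3 mm higher (9 mm above the bench); z is up; y runs along the row, from pad_d towards pad_a.
- pad_d: Black rubber disc, 68 mm across and 3 mm thick, fixed on a flat aluminium plate 6 mm thick (84 mm by 380 mm) with three more like it in a straight row, 90 mm from centre to centre: the other end pad. Origin at the centre of its underside, so its top is 3 mm higher (9 mm above the bench); z is up; y runs along the row, from pad_d towards pad_a.
- chuck: Three-jaw lathe chuck resting face up at one end of the row (either end), fixed: 100 mm across, 78 mm high to the top of the jaws. Origin at the centre of its underside, about 172 mm from the centre of the nearest pad.
- oil_bottle: Yellow oil bottle with black cap standing loose at the other end of the row: 54 mm across, 150 mm high. Origin at the centre of its underside, z up. It is to be left where it stands.
Things that resemble listed ones, but are neither listed nor needed, are in the scene too. What is shaped like the part that bears ring_a_mid but green, purple or turquoise is not meant.

How it is judged:
By the outcome, as a careful person would: the job done as asked, in the order asked, and still so for the second after the job is handed in, with the robot touching nothing.
It also fails if it takes over 102 s, if anything falls off the work surface, if the arm or the gripper's body presses on something with over 40 N, if the wrist force passes 120 N, or if a joint passes its speed limit or range.

## Working session

There is one attempt and no reset: what is moved stays moved. The work goes in short steps, each a Python script; the robot and the scene stay as the last script left them, time stands still between calls to the robot, and variables do not carry over. Pictures are saved under pics/ and viewed, at most 14 in all, crops included, and the job is handed in when it is done.

```bash
mkdir -p pics; python3 - <<'E'
from bench import *
import cv2,numpy as np
for n in ("top","scene"):
    d=get_image(n); cv2.imwrite(f"pics/{n}0.png",d["frame"]); np.savez(f"{n}0.npz",**d)
    print(n,d["camera_matrix"].round(1).tolist(),d["view"].round(3).tolist(),(d["depth"]>0).mean(), [k for k in d])
print(state())
E
```

```text
top [[543.4, 0.0, 282.1], [0.0, 543.4, 206.8], [0.0, 0.0, 1.0]] [[0.015, -1.0, 0.003, 0.014], [0.991, 0.015, 0.132, -0.587], [-0.132, 0.001, 0.991, -1.307], [0.0, 0.0, 0.0, 1.0]] 0.9957993197278912 ['frame', 'depth', 'camera_matrix', 'view']
scene [[400.6, 0.0, 276.3], [0.0, 400.6, 210.8], [0.0, 0.0, 1.0]] [[0.612, 0.791, 0.006, -0.365], [-0.533, 0.407, 0.741, 0.275], [0.584, -0.457, 0.671, -1.339], [0.0, 0.0, 0.0, 1.0]] 0.9958460884353741 ['frame', 'depth', 'camera_matrix', 'view']
{'time': 0.1, 'joint_pos': array([-1.34169381e+00,  9.17604248e-02,  1.23175125e+00,  2.92749356e-06,
        1.81979123e+00, -5.66926152e-02]), 'dq': array([-7.68526813e-05, -1.62144372e-03, -3.44220600e-03, -9.02693380e-04,
        6.63981178e-04,  6.89517852e-05]), 'joint_torque': array([ 3.14947938e-03, -4.47857308e+01, -4.07568812e+01,  7.00950483e-02,
        2.84464296e-02, -1.08046470e-04]), 'ee_pos': array([ 0.16909931, -0.5754197 ,  0.22964182]), 'ee_rot': array([-8.52071533e-04,  9.89807092e-01,  1.42412044e-01, -7.22110740e-05]), 'ft_force': array([ 0.26326317,  0.84851525, -0.56525147]), 'moment': array([ 0.03117912, -0.00887911,  0.03961829]), 'finger_force': 0.0, 'finger_gap': 0.08774021503568583}
```

View pics/top0.png

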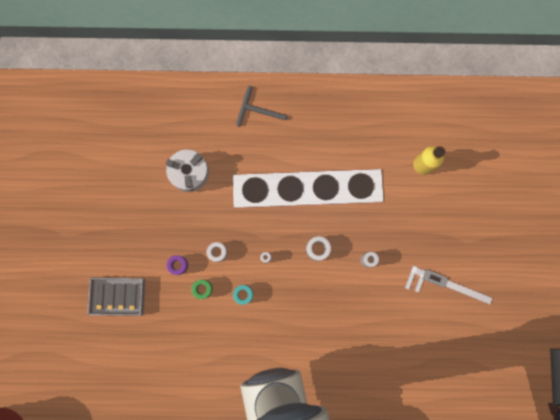

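View pics/scene0.png

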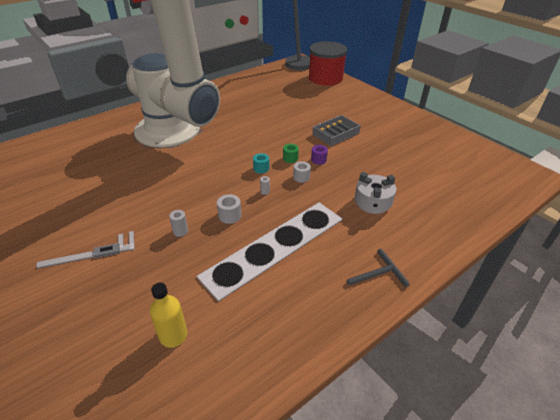

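Top view: the chuck is at (187,170), the pads at (255,190), (290,188), (326,187) and (361,186), and the bottle at (430,160). The grey ring candidates are (217,252), (265,258), (319,248) and (371,260). The purple (177,265), green (202,289) and turquoise (243,295) rings are the ones to ignore. The scene view agrees, so next I measure diameters and heights.

```bash
cat > h.py <<'E'
import numpy as np,cv2
def ray(d,u,v,z):
    K=d["camera_matrix"];V=d["view"];R=V[:3,:3];c=-R.T@V[:3,3]
    p=np.stack([(np.asarray(u,float)-K[0,2])/K[0,0],-(np.asarray(v,float)-K[1,2])/K[1,1],-np.ones(np.shape(u))],-1)@R
    return c+p*((z-c[2])/p[...,2])[...,None]
def cloud(d):
    K=d["camera_matrix"];V=d["view"];R=V[:3,:3];c=-R.T@V[:3,3]
    v,u=np.indices(d["depth"].shape);Z=d["depth"]
    return c+(np.stack([(u-K[0,2])/K[0,0],-(v-K[1,2])/K[1,1],-np.ones(Z.shape)],-1)*Z[...,None])@R
E
python3 - <<'E'
from h import *
d=dict(np.load("top0.npz"));P=cloud(d);f=d["frame"];hsv=cv2.cvtColor(f,cv2.COLOR_BGR2HSV)
print("bench z",np.median(P[220:235,200:400,2]))
for u,v in [(217,252),(265,258),(319,248),(371,260)]:
    w=P[v-22:v+22,u-22:u+22];z=w[...,2];s=hsv[v-22:v+22,u-22:u+22,1]
    top=np.percentile(z,99.0)
    m=((s<90)&(z>.02)).astype(np.uint8)
    h=np.median(z[(z>top-.008)&(m>0)]); m=((s<90)&(z>h-.008)).astype(np.uint8)
    c=max(cv2.findContours(m,0,2)[0],key=cv2.contourArea)[:,0]
    (x,y),r=cv2.minEnclosingCircle(c); g=ray(d,np.array([x+u-22]),np.array([y+v-22]),h)[0]
    Z=d["depth"][v,u]; print((u,v),"h %.4f"%h,"centre",g.round(4),"dia %.4f"%((2*r+1)*(1.31-h)/543))
g=cv2.cvtColor(f,cv2.COLOR_BGR2GRAY);m=(g<70).astype(np.uint8);m[:165]=0;m[215:]=0
for c in cv2.findContours(m,0,2)[0]:
    if cv2.contourArea(c)>200:
        (x,y),ax,_=cv2.fitEllipse(c);print("dark",round(x,1),round(y,1),ray(d,np.array([x]),np.array([y]),.009)[0].round(4),np.array(ax).round(1))
m=((hsv[...,0]>20)&(hsv[...,0]<35)&(hsv[...,1]>150)).astype(np.uint8);m[:,:400]=0
print("bottle cloud",np.median(P[m>0],axis=0))
print("chuck",P[150:190,165:208][P[150:190,165:208,2]>.04].mean(0))
cv2.imwrite("pics/crop.png",cv2.resize(f[230:280,190:400],None,fx=3.8,fy=3.8,interpolation=cv2.INTER_CUBIC))
E
```

```text
bench z 6.617717802359646e-05
(217, 252) h 0.0398 centre [0.4743 0.1821 0.0398] dia 0.0482
(265, 258) h 0.0437 centre [0.4631 0.062  0.0437] dia 0.0263
(319, 248) h 0.0487 centre [ 0.4867 -0.0655  0.0487] dia 0.0604
(371, 260) h 0.0556 centre [ 0.4609 -0.1931  0.0556] dia 0.0375
dark 254.5 189.5 [0.6338 0.0941 0.009 ] [21.7 21.9]
dark 290.0 188.3 [0.6385 0.0038 0.009 ] [21.3 21.5]
dark 325.2 186.7 [ 0.6438 -0.0857  0.009 ] [21.  21.1]
dark 360.6 185.6 [ 0.6481 -0.1758  0.009 ] [21.2 21.6]
bottle cloud [ 0.69420221 -0.32559     0.09035071]
chuck [0.67153885 0.25726064 0.06957832]
```

View pics/crop.png

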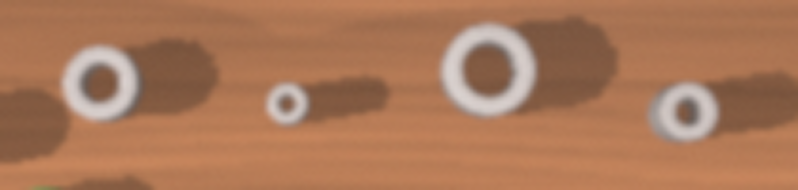

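All four are confirmed by both diameter and height:

| Ring | Pixel | Diameter | Height |
|---|---|---|---|
| a | (217,252) | 48 mm | 40 mm |
| b | (265,258) | 26 mm | 44 mm |
| c | (319,248) | 60 mm | 49 mm |
| d | (371,260) | 37 mm | 56 mm |

The crop shows clean grey rings. The pads are 90 mm apart and the chuck is on the +y side, so c, a, d, b go on the pads at y = .094, .004, −.086 and −.176. I'll close the fingers across the row, starting with c.

```bash
cat >> h.py <<'E'
from bench import *
D=np.array
RING=dict(c=(.4867,-.0655,.014,.059),a=(.4743,.1821,.014,.048),d=(.4609,-.1931,.022,.037),b=(.4631,.062,.016,.026))
PAD=dict(c=(.6338,.0941),a=(.6385,.0038),d=(.6438,-.0857),b=(.6481,-.1758))
Q=[0,2**-.5,2**-.5,0]
def pick(r,q=Q):
    x,y,z,dia=RING[r]
    move_to(D([x,y,.15]),q); move_l(D([x,y,z]),.12); s=state(); print(r,"low",s["ee_pos"].round(4),s["ft_force"].round(1))
    close(); s=state(); print("gap",round(s["finger_gap"],4),dia,s["finger_force"])
    move_l(D([x,y,.15]),.12); print("lifted gap",round(state()["finger_gap"],4))
    return abs(s["finger_gap"]-dia)<.004
def place(r,q=Q):
    x,y=PAD[r];z=RING[r][2]+.010
    move_to(D([x,y,.15]),q); move_l(D([x,y,z+.025]),.12); move_l(D([x,y,z]),.04); s=state(); print("put",s["ee_pos"].round(4),s["ft_force"].round(1))
    gripper_open(); move_l(D([x,y,.15]),.12); print("t",state()["time"])
E
python3 - <<'E'
from h import *
for r in RING:
  for p in (RING[r][:2],PAD[r]):
    print(r,[None if (j:=inverse_kinematics(D([*p,z]),Q)) is None else np.round(j[[0,5]],2) for z in (.15,.015)])
if pick("c"):
    place("c")
d=get_image("wrist");cv2.imwrite("pics/w1.png",d["frame"])
E
```

```text
c [array([-0.2, -0.2]), array([-0.2, -0.2])]
c [array([0.09, 0.09]), array([0.09, 0.09])]
a [array([0.3, 0.3]), array([0.3, 0.3])]
a [array([-0.05, -0.05]), array([-0.05, -0.05])]
d [array([-0.46, -0.46]), array([-0.46, -0.46])]
d [array([-0.18, -0.18]), array([-0.18, -0.18])]
b [array([0.06, 0.06]), array([0.06, 0.06])]
b [array([-0.32, -0.32]), array([-0.32, -0.32])]
c low [ 0.4873 -0.0656  0.015 ] [ 0.5 -0.2 -0.4]
gap 0.0593 0.059 29.99845374841243
lifted gap 0.0596
put [0.6338 0.0941 0.0239] [-0.  -0.1 -4.9]
t 9.875
```

View pics/w1.png

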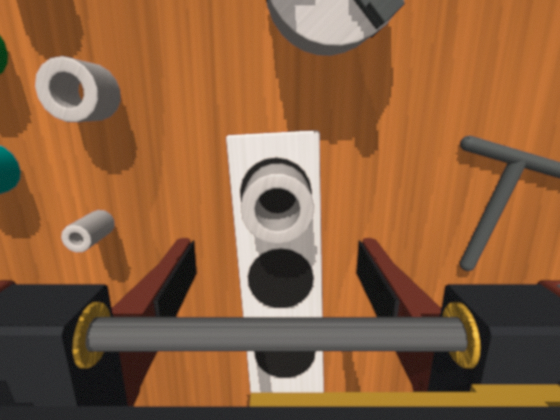

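The wrist view shows c standing on the end pad at (278,200), with a at (70,88) and b at (85,232) still on the bench. I go on with the others, then check centring from above.

```bash
python3 - <<'E'
from h import *
for r in "adb":
    if not pick(r): print("bad grasp",r); break
    place(r)
move_to(D([.35,-.3,.25]),Q)
d=get_image("top");cv2.imwrite("pics/top1.png",d["frame"]);np.savez("top1.npz",**d)
P=cloud(d);hsv=cv2.cvtColor(d["frame"],cv2.COLOR_BGR2HSV)
for r,H in zip("cadb",(.057,.049,.065,.053)):
    m=(abs(P[...,2]-H)<.006)&(np.hypot(P[...,0]-PAD[r][0],P[...,1]-PAD[r][1])<.045)
    c=max(cv2.findContours(m.astype(np.uint8),0,2)[0],key=cv2.contourArea)[:,0]
    (x,y),rad=cv2.minEnclosingCircle(c);g=ray(d,np.array([x]),np.array([y]),H)[0]
    print(r,"z %.4f"%np.median(P[m][:,2]),g.round(4),"off mm",((g[:2]-PAD[r])*1e3).round(1))
print(state()["time"])
cv2.imwrite("pics/crop1.png",cv2.resize(d["frame"][140:290,150:460],None,fx=2.5,fy=2.5,interpolation=cv2.INTER_CUBIC))
E
```

```text
a low [0.475  0.1823 0.015 ] [ 0.5  0.1 -0.4]
gap 0.0476 0.048 29.999640388414264
lifted gap 0.0476
put [0.6386 0.0038 0.0239] [ 0.2 -0.3 -3.1]
t 18.6667
d low [ 0.4615 -0.1934  0.023 ] [-0.8 -0.2  0.2]
gap 0.0373 0.037 30.000430243089795
lifted gap 0.0375
put [ 0.6438 -0.0857  0.0319] [ 0.5 -0.2 -3.5]
t 27.575
b low [0.4638 0.062  0.017 ] [0.1 0.3 0.2]
gap 0.0253 0.026 30.000039646402
lifted gap 0.0253
put [ 0.6481 -0.1758  0.0259] [-1.1 -0.1 -1.4]
t 37.175
c z 0.0568 [0.6353 0.092  0.057 ] off mm [ 1.5 -2.1]
a z 0.0491 [0.6399 0.0047 0.049 ] off mm [1.4 0.9]
d z 0.0649 [ 0.645  -0.0859  0.065 ] off mm [ 1.2 -0.2]
b z 0.0535 [ 0.6492 -0.175   0.053 ] off mm [1.1 0.8]
38.5
```

View pics/crop1.png

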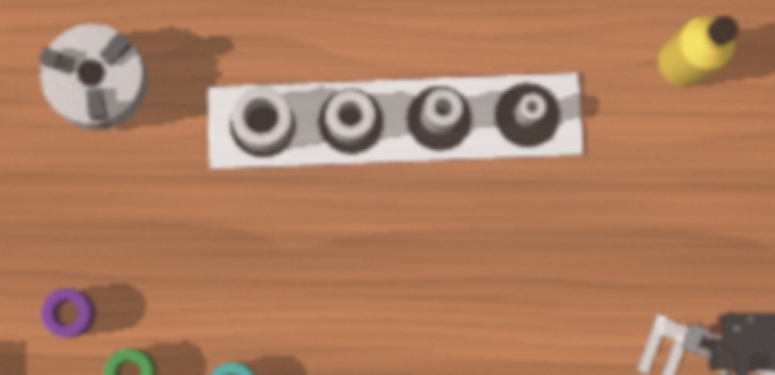

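The crop shows all four rings upright on their pads, in order from the chuck side: c, a, d, b at (262,118), (350,115), (443,107) and (532,105). Their tops are at the expected heights, each is within about 2.6 mm of its pad centre, and the bottle hasn't moved.

```bash
python3 -c "
from bench import *
print(job_done())"
```

```text
the job is handed in; nothing more can be done
None
```

I placed the four rings upright on the pads, widest (c) by the chuck, then a, d and the narrowest (b) by the oil bottle, each within about 2.6 mm of its pad centre, and handed the job in at about 38.5 s.

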